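# Put the small paint tin away in the lidded tool chest

## Robot

A 6-joint arm with a two-finger parallel gripper is mounted at the origin on the work surface. World frame = base frame: x ahead of the robot, y to its left, z up, the work surface at z = 0. Lengths are in m, angles in degrees, forces in N, time in s.
With the tool pointing down it reaches from about 0.3 to 0.95 m from the base axis. Payload 3.1 kg.
Tool frame: the origin (TCP) lies at the very end of the fingers, on their centre line; the grasp point (between the pads) lies 19 mm behind it; x points along the fingers, z is the direction in which the jaws open and shut, and the axes are right-handed (so a half turn about x gives the same grasp; the last joint's range is limited). The gripper opens to 85 mm and grips with 20 to 120 N. Pads are 22 mm wide; open, the fingers measure 114 mm over their backs; the gripper's body (76 mm by 85 mm) begins 54 mm behind the grasp point. The pads swing forward as they close: fully open they stand 13 mm farther back than shut.
Start: joints at [-80.713, 17.653, 93.61, -0, 68.738, -3.994], TCP at [0.144, -0.608, 0.231] pointing down, gripper open.
Joint ranges: [-175.34, 175.34], [-45.06, 112.39], [2.9, 150.54], [-68.45, 248.45], [3.09, 151.38], [-168.51, 168.51]. Speed limits (degrees/s): [159.86, 159.86, 180, 180, 180, 180].

## Interface

Orientations are given as a 3x3 rotation matrix whose columns are the frame's x, y, z axes.
In Python, from station import env gives the robot as it stands. The module is installed in compiled form; this text tells all that it offers.
- The arm moves only by the tool carry_out, never from a script. Its argument "commands" is a list of rows, each a list of 7 numbers: the turn, a rotation vector about the tool's x, y, z in rad, then the shift along the tool's x, y, z in units of 30 mm (1.0 is 30 mm), then the closure in counts, from 0 (fully open) to 255 (shut). In form: [[rx, ry, rz, tx, ty, tz, jaw], ...]. A call has 1 to 20 rows; each row is the pose to reach, as a shift and turn from the pose commanded when the call began, along the tool's axes at that moment; what a row does not reach only later rows make up. A row lasts 1/12 s, in which the tool goes at most 41.7 mm and 7.16 degrees, less where a joint would pass 70% of its speed; a pose out of reach is approached as far as the arm can. A call with a gripper value outside its range is refused whole. The fingers move at their own pace and stop on an object; the grip force is fixed at half the most. Time passes only in rows, so rows that repeat a pose let the fingers close. It gives the time, the measured TCP pose, the force and the opening at its end, in the units of the state.
- env.state(): the state, without advancing time (a new reading comes with each control period).
- env.grab_frame(name): name is "scene" or "side" or "wrist"; returns the picture (400x640x3 uint8, blue, green, red); there is no depth.
- env.get_calibration(name): a dict with "intrinsics" (3x3 intrinsics, pixels), "rvec" (rotation vector, rad) and "tvec" (3), from world to camera coordinates, as OpenCV has them. Camera axes: x right, y down, z forward; pixel columns grow to the right and rows downward; lengths in m; the calibration is good to about 2 mm. The wrist camera is an equidistant fisheye: a pixel r from the principal point sees the ray r / f radians off the axis. A picture is of the moment at which its call begins: read the wrist's pose just before it. get_calibration takes no time and is no camera call; for the wrist camera it gives the pose at the moment of the call.
- env.sign_off(): hands the job in, once; it reports no verdict.
The state is a dict: "clock": time; "qpos": joint angles; "qd": joint speeds; "joint_efforts": joint torques, N m; "eef_pos": TCP position; "orientation": TCP orientation; "contact_force": force on the tool from outside, world axes, zero at the start; "torque": the same for the moment, N m; "width": opening from 0.0 (shut) to 1.0 (fully open).
Only numpy, scipy, OpenCV 4.12 (cv2) and the standard library are available. Lean on these libraries where they do the work, as an engineer would, in place of code of your own. Each camera call takes 0.05 s, during which the arm holds its last target. There are 200 camera calls.

## Task

On the sign painter's bench, put away the smallest of the three plain metal tins: raise the lid of the grey tool chest until it stands upright by itself and let go of it, then stand the tin gently upright on the floor of the chest. Then lower the lid, without slamming it, until it is fully shut with the tin inside.

Things in the scene. Friction and masses are not known exactly. Their poses are not given: they have to be found in the camera images.
- chest: Grey sheet-metal tool chest, open-topped box under a hinged lid, fixed to the bench. Outside 160 (its x) x 220 (its y) x 90 mm high (z), walls and floor 5 mm thick. Origin: centre of its underside, on the bench; z up. Its x axis points from the handle side (towards the robot, give or take some yaw) to the hinge side (away from the robot). The lid's hinge line runs along the chest's y at x = +80 mm, z = 90 mm. The chest is empty and has no inner divisions.
- lid (a joint): Angle of the chest's lid in rad: 0 = shut on the rim, grows as it opens upward, 1.57 = upright, stop at 1.7. It may start slightly ajar. The lid is a 160 x 220 mm plate 8 mm thick; its hinge is stiff, so it stays wherever it is left and must be moved all the way; raising it takes about 5 N at the handle, lowering it about 1 to 3 N.
- lid_handle (a point): Middle of the lid's handle bar: a round steel bar, 12 mm thick and 110 mm long, along the chest's y, held by a post at each end 42 mm clear over the lid's upper face (bar's centre line to face). It lies 130 mm from the hinge line measured along the lid (30 mm from the free edge) and 50 mm from the hinge line square to the lid, on the outer side; with the lid shut, 140 mm above the bench and at chest x = -50 mm. The point moves and turns with the lid.
- tin: The tin to put away: plain bare-metal closed paint tin, a round upright cylinder 50 mm across and 56 mm high, the smallest of the three metal tins standing on the bench (the others: one just as wide but 115 mm high, one 84 mm across and 70 mm high; their places change). About 0.1 to 0.2 kg. Origin: centre of its underside; z along its axis, up.
There are look-alikes about, which are no part of the job. Leave any black, brown or yellow look-alike of the tin alone.

How it is judged:
By the outcome, as a careful person would: the job done as asked, in the order asked, and still so for the second after the job is handed in, with the robot touching nothing.
It also fails if it takes over 72 s, if anything falls off the work surface, if the arm or the gripper's body presses on something with over 40 N, if the wrist force passes 120 N, or if a joint passes its speed limit or range.

## Working session

There is one attempt and no reset: what is moved stays moved. The work goes in short steps, Python scripts to look and compute and a tool call to move; the robot and the scene stay as the last step left them, time stands still between calls to the robot, and variables do not carry over. Pictures are saved under pics/ and viewed, about 8 in all and at most 12, crops included, and the job is handed in when it is done.

Besides the shell and the picture viewer there is one more tool, called after "Call:" in YAML: its name, and indented under it one key for each argument. carry_out: Moves the arm, as the interface text tells. Its arguments: {"type":"object","properties":{"commands":{"type":"array","items":{"type":"array","items":{"type":"number"}}}},"required":["commands"]}

```bash
mkdir -p pics; python3 - <<'E'
from station import env
import cv2,numpy as np
s=env.state();print(s)
a=env.grab_frame("scene");b=env.grab_frame("side");c=env.grab_frame("wrist")
for n,i in zip(("scene","side","wrist"),(a,b,c)):
    cv2.imwrite(f"pics/{n}0.png",i)
    k=env.get_calibration(n);R=cv2.Rodrigues(np.array(k["rvec"]))[0];print(n,np.array(k["intrinsics"]).tolist(),(-R.T@np.array(k["tvec"]).ravel()).round(3),R[2].round(3))
E
```

```text
{'clock': 0.0, 'qpos': array([-8.07115009e+01,  1.77043495e+01,  9.36904944e+01,  1.25079778e-03,
        6.87379957e+01, -3.99400924e+00]), 'qd': array([ 0.00479353,  0.09206933,  0.11329123, -0.03257088,  0.0672503 ,
       -0.07350655]), 'joint_efforts': array([-3.99285736e-04, -4.15253663e+01, -2.76661205e+01, -2.30889482e-04,
        1.00619876e-02, -5.51890309e-06]), 'eef_pos': array([ 0.14343513, -0.60746278,  0.23004068]), 'orientation': array([[-3.54139090e-04,  9.73250915e-01,  2.29744490e-01],
       [ 2.29137000e-03,  2.29744692e-01, -9.73248235e-01],
       [-9.99997312e-01,  1.81764390e-04, -2.31143953e-03]]), 'contact_force': array([0.43714918, 0.25271738, 0.18581061]), 'torque': array([ 0.02533928, -0.03158351,  0.01525098]), 'width': 0.998678529164611}
scene [[457.7895020977868, 0.0, 312.4631479005226], [0.0, 457.7895020977868, 198.0909744973073], [0.0, 0.0, 1.0]] [1.124 0.502 0.877] [-0.512 -0.52  -0.683]
side [[378.1224224474461, 0.0, 322.88423689440697], [0.0, 378.1224224474461, 206.74625631785514], [0.0, 0.0, 1.0]] [ 0.493 -0.762  0.605] [ 0.049  0.811 -0.584]
wrist [[309.70691628693146, 0.0, 321.6109902359603], [0.0, 309.70691628693146, 201.7957998561196], [0.0, 0.0, 1.0]] [ 0.211 -0.592  0.373] [-0.267 -0.062 -0.962]
```

View pics/scene0.png

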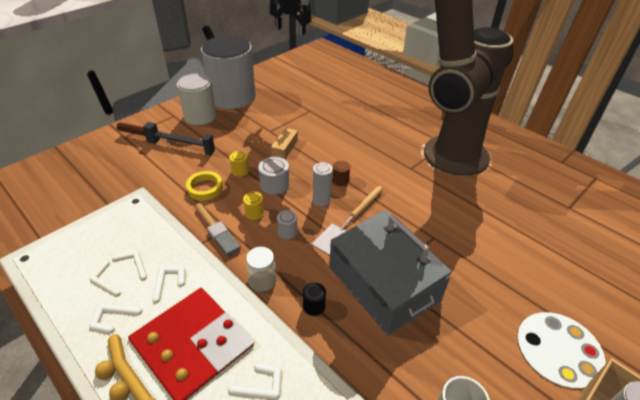

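View pics/side0.png

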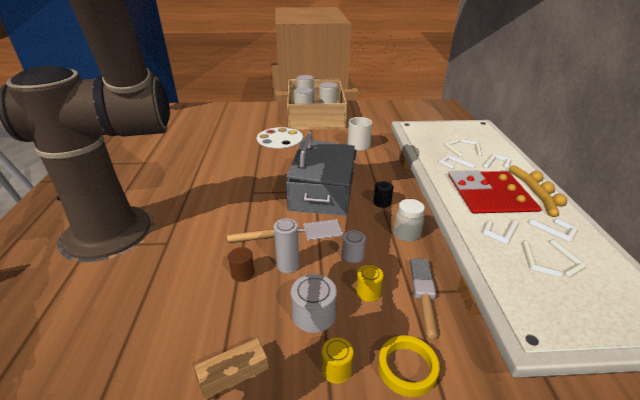

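The smallest tin is at scene (287,224) and side (353,246). The chest is around scene (390,270) and side (322,180), with its handle at scene (408,240) and side (306,150). Next I'll enlarge both views.

```bash
python3 - <<'E'
import cv2,numpy as np
a=cv2.imread("pics/scene0.png")[200:335,265:465];b=cv2.imread("pics/side0.png")[125:275,280:380]
cv2.imwrite("pics/c1.png",cv2.resize(a,None,fx=4,fy=4,interpolation=cv2.INTER_CUBIC))
cv2.imwrite("pics/c2.png",cv2.resize(b,None,fx=4,fy=4,interpolation=cv2.INTER_CUBIC))
E
```

```text
(no output)
```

View pics/c1.png

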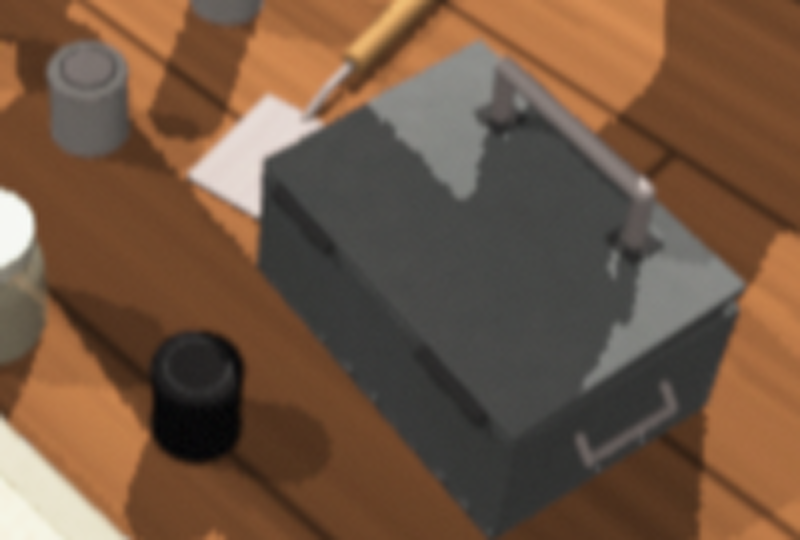

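View pics/c2.png

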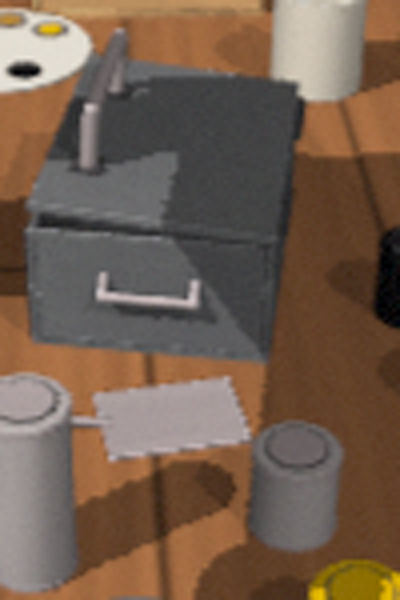

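Scene crop: the handle bar ends are at (500,67) and (645,187). The hinge-side bottom corners are at (490,535) and (262,262), and the tin top centre is at (88,71). Side crop: the bar ends are at (93,105) and (122,32), the chest's bottom corners at (33,338) and (268,357), and the tin top at (296,448). The lid is slightly ajar.

```bash
cat > h.py <<'E'
from station import env
import cv2,numpy as np
def ray(n,p):
    k=env.get_calibration(n);R=cv2.Rodrigues(np.array(k["rvec"]))[0]
    d=R.T@np.linalg.inv(np.array(k["intrinsics"]))@[p[0],p[1],1.]
    return -R.T@np.array(k["tvec"]).ravel(),d/np.linalg.norm(d)
def tri(rs):
    A=[np.eye(3)-np.outer(d,d) for o,d in rs];P=np.linalg.solve(sum(A),sum(a@o for a,(o,d) in zip(A,rs)))
    return P,max(np.linalg.norm(a@(P-o)) for a,(o,d) in zip(A,rs))
def plane(r,z): return r[0]+r[1]*(z-r[0][2])/r[1][2]
def S(u,v): return ray("scene",(265+u/4,200+v/4))
def D(u,v): return ray("side",(280+u/4,125+v/4))
E
python3 - <<'E'
from h import *
np.set_printoptions(precision=4,suppress=True)
print("bar-y",*tri([S(500,67),D(93,105)]));print("bar+y",*tri([S(645,187),D(122,32)]))
print("tintop",*tri([S(88,71),D(296,448)]), plane(S(88,71),.056),plane(D(296,448),.056))
print("tinbot near edge",plane(S(90,155),0),plane(D(292,550),0))
print("bot +y hinge",plane(S(490,535),0),"bot -y hinge",plane(S(262,262),0),plane(D(268,357),0),"bot -y front",plane(D(33,338),0))
print("rim -y hinge",plane(D(275,238),.09),"-y front rim",plane(D(30,228),.09))
print("lid hinge-y top",plane(S(268,160),.098),"hinge+y",plane(S(512,437),.098))
print("lid free -y",*tri([S(485,42),D(30,208)]))
print("lid free +y",*tri([S(742,287),D(90,60)]))
E
```

```text
bar-y [0.4957 0.1127 0.1521] 0.001444788377231756
bar+y [0.5152 0.2213 0.1545] 0.0014804549490841663
tintop [ 0.6032 -0.1162  0.0538] 0.0003844020571321482 [ 0.605  -0.1146  0.056 ] [ 0.6025 -0.1185  0.056 ]
tinbot near edge [ 0.6187 -0.0997  0.    ] [ 0.6004 -0.1418  0.    ]
bot +y hinge [ 0.6445  0.2491 -0.    ] bot -y hinge [0.6009 0.0366 0.    ] [0.6065 0.0413 0.    ] bot -y front [0.4496 0.0704 0.    ]
rim -y hinge [0.6077 0.0474 0.09  ] -y front rim [0.452  0.0666 0.09  ]
lid hinge-y top [0.6045 0.0398 0.098 ] hinge+y [0.648  0.2505 0.098 ]
lid free -y [0.4506 0.0683 0.1057] 0.00253548593529515
lid free +y [0.4929 0.2789 0.1054] 0.0007445201640075336
```

```bash
cat >> h.py <<'E'
from scipy.spatial.transform import Rotation as Ro
def down(h):  # tool down, jaw axis z heading h deg
    h=np.radians(h);z=np.array([np.cos(h),np.sin(h),0]);x=np.array([0,0,-1.]);return np.c_[x,np.cross(z,x),z]
def rel(p,h=-11,p0=None,R0=None):
    s=env.state();p0=s["eef_pos"] if p0 is None else p0;R0=s["orientation"] if R0 is None else R0
    return np.r_[Ro.from_matrix(R0.T@down(h)).as_rotvec(),R0.T@(np.array(p)-p0)/.03].round(3)
E
python3 -c "
from h import *
print(rel((.5055,.167,.28)))"
```

```text
[-1.1470e+00 -1.0000e-03 -1.0000e-03 -1.6130e+00  1.7678e+01 -2.2362e+01]
```

Call:
carry_out:
  commands:
    - [-1.147,0,0,-1.6,17.7,-22.4,150]
    - [-1.147,0,0,-1.6,17.7,-22.4,150]
    - [-1.147,0,0,-1.6,17.7,-22.4,150]
    - [-1.147,0,0,-1.6,17.7,-22.4,150]
    - [-1.147,0,0,-1.6,17.7,-22.4,150]
    - [-1.147,0,0,-1.6,17.7,-22.4,150]
    - [-1.147,0,0,-1.6,17.7,-22.4,150]
    - [-1.147,0,0,-1.6,17.7,-22.4,150]
    - [-1.147,0,0,-1.6,17.7,-22.4,150]
    - [-1.147,0,0,-1.6,17.7,-22.4,150]
    - [-1.147,0,0,-1.6,17.7,-22.4,150]
    - [-1.147,0,0,-1.6,17.7,-22.4,150]
    - [-1.147,0,0,-1.6,17.7,-22.4,150]
    - [-1.147,0,0,-1.6,17.7,-22.4,150]
    - [-1.147,0,0,-1.6,17.7,-22.4,150]
    - [-1.147,0,0,-1.6,17.7,-22.4,150]
    - [-1.147,0,0,-1.6,17.7,-22.4,150]
    - [-1.147,0,0,-1.6,17.7,-22.4,150]
    - [-1.147,0,0,-1.6,17.7,-22.4,150]
    - [-1.147,0,0,-1.6,17.7,-22.4,150]

```text
clock: 1.82
eef_pos: [0.4958, 0.1478, 0.2778]
orientation: [[-0.0, 0.19, 0.982], [-0.0, 0.982, -0.19], [-1.0, -0.0, -0.0]]
contact_force: [1.4, 0.1, 0.6]
width: 0.414
```

Call:
carry_out:
  commands:
    - [0,0,0,0,0,0,150]

```text
clock: 1.9
eef_pos: [0.4981, 0.1518, 0.2783]
orientation: [[0.003, 0.185, 0.983], [0.004, 0.983, -0.185], [-1.0, 0.005, 0.002]]
contact_force: [0.2, 0.0, 0.7]
width: 0.411
```

```bash
python3 - <<'E'
from h import *
print(env.state()["eef_pos"],env.state()["width"],env.state()["clock"],rel((.5055,.167,.28)))
cv2.imwrite("pics/w1.png",env.grab_frame("wrist"))
E
```

```text
[0.49813918 0.15181254 0.27826885] 0.4111880737877454 1.9 [ 0.005  0.002 -0.005 -0.055  0.543  0.147]
```

View pics/w1.png

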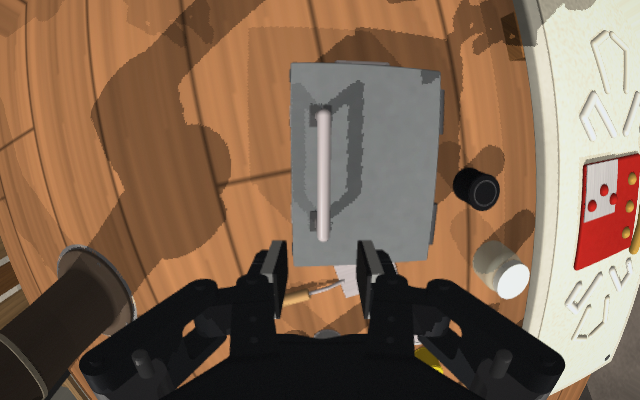

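The wrist view shows the bar running vertically from (323,110) to (323,241), centred between the fingers, which are at about x=321.

```bash
cat >> h.py <<'E'
def W(u,v):
    k=env.get_calibration("wrist");R=cv2.Rodrigues(np.array(k["rvec"]))[0];K=np.array(k["intrinsics"])
    a=(u-K[0,2])/K[0,0];b=(v-K[1,2])/K[1,1];t=np.hypot(a,b)
    d=R.T@np.array([a*np.sin(t)/t,b*np.sin(t)/t,np.cos(t)]);return -R.T@np.array(k["tvec"]).ravel(),d
E
python3 - <<'E'
from h import *
np.set_printoptions(precision=4,suppress=True)
P=[tri([S(500,70),D(93,109),W(322.5,240)]),tri([S(643,190),D(121,36),W(323,111)])]
print(P, (P[0][0]+P[1][0])/2, plane(W(322.7,175),.148))
print("lid corners wrist free +y",plane(W(291,63),.105),"free -y",plane(W(292,265),.105),"hinge +y",plane(W(440,72),.098),"hinge -y",plane(W(428,260),.098))
print("tri free+y",tri([S(742,287),W(291,63)]),"jar top",plane(W(513,281),.08))
E
```

```text
[(array([0.4929, 0.1088, 0.1503]), np.float64(0.005251150883137061)), (array([0.5134, 0.2208, 0.1511]), np.float64(0.0022305517984752142))] [0.5032 0.1648 0.1507] [0.5008 0.1653 0.148 ]
lid corners wrist free +y [0.4896 0.2767 0.105 ] free -y [0.4458 0.0614 0.105 ] hinge +y [0.644  0.2457 0.098 ] hinge -y [0.6054 0.0314 0.098 ]
tri free+y (array([0.4892, 0.2776, 0.1018]), np.float64(0.00032701566873755323)) jar top [ 0.7468 -0.0497  0.08  ]
```

```bash
python3 -c "
from h import *
print(env.state()['eef_pos'],rel((.503,.165,.131),-11))"
```

```text
[0.4964639  0.14874811 0.27767356] [ 5.000e-03 -0.000e+00 -1.000e-03  4.889e+00  5.700e-01  1.140e-01]
```

Call:
carry_out:
  commands:
    - [0,0,0,0.5,0.57,0.11,150]
    - [0,0,0,1.3,0.57,0.11,150]
    - [0,0,0,2.1,0.57,0.11,150]
    - [0,0,0,2.9,0.57,0.11,150]
    - [0,0,0,3.7,0.57,0.11,150]
    - [0,0,0,4.2,0.57,0.11,150]
    - [0,0,0,4.6,0.57,0.11,150]
    - [0,0,0,4.87,0.57,0.11,150]
    - [0,0,0,4.87,0.57,0.11,150]
    - [0,0,0,4.87,0.57,0.11,150]

```text
clock: 2.78
eef_pos: [0.5023, 0.1613, 0.1321]
orientation: [[0.0, 0.191, 0.982], [-0.0, 0.982, -0.191], [-1.0, -0.0, 0.0]]
contact_force: [0.0, 0.2, 0.1]
width: 0.41
```

```bash
python3 - <<'E'
from h import *
s=env.state();print(s["eef_pos"],s["contact_force"])
cv2.imwrite("pics/w2.png",cv2.resize(env.grab_frame("wrist")[100:350,180:460],None,fx=2,fy=2))
E
```

```text
[0.50229525 0.16131254 0.13205213] [0.02669254 0.19293352 0.07448485]
```

View pics/w2.png

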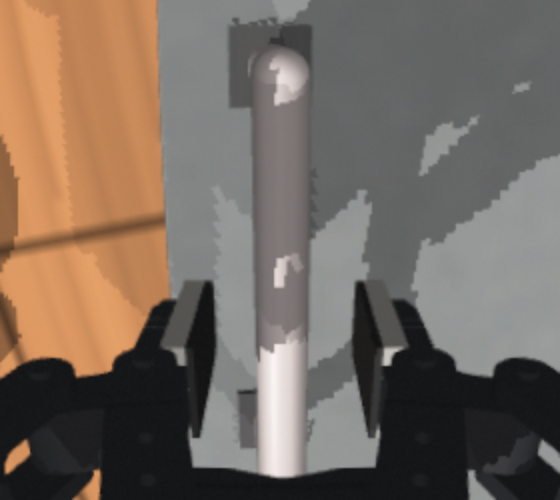

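The fingers straddle the bar at crop x≈282, so I'll close them.

Call:
carry_out:
  commands:
    - [0,0,0,0,0,0,255]
    - [0,0,0,0,0,0,255]
    - [0,0,0,0,0,0,255]
    - [0,0,0,0,0,0,255]
    - [0,0,0,0,0,0,255]
    - [0,0,0,0,0,0,255]
    - [0,0,0,0,0,0,255]
    - [0,0,0,0,0,0,255]

```text
clock: 3.5
eef_pos: [0.5013, 0.1622, 0.1318]
orientation: [[-0.002, 0.191, 0.982], [0.001, 0.982, -0.191], [-1.0, 0.0, -0.002]]
contact_force: [-4.5, 2.3, 3.1]
width: 0.118
```

```bash
cat > arc.py <<'E'
from h import *
import sys
# hinge axis point in the vertical plane (horizontal coordinate along chest x), bar now -> arc
def arc(a1,n,hx=None,g=.019,Rr=.1393):
    s=env.state();R=s["orientation"];p=s["eef_pos"];b=p+g*R[:,0]*-1
    z=b[2]-.09; cur=np.arcsin(min(1,z/Rr)); 
    return cur
E
python3 - <<'E'
from h import *
s=env.state();R=s["orientation"];b=s["eef_pos"]-.019*R[:,0]
ex=np.array([np.cos(np.radians(-11)),np.sin(np.radians(-11))])
h=np.array([.6255,.142]);d=(h-b[:2])@ex
print(b,d,np.hypot(d,b[2]-.09),np.degrees(np.arctan2(b[2]-.09,d)),s["width"],s["contact_force"])
E
rm arc.py
```

```text
[0.50135263 0.16222667 0.15084134] 0.12572586212118037 0.13967341072616637 25.823299973783246 0.1179342230692025 [-4.50814302  2.26499501  3.10675879]
```

```bash
python3 - <<'E'
import numpy as np
f=np.radians(np.arange(25.8,112,2.16));r=.1395
for i,a in enumerate(f): print(i,round(np.degrees(a),1),round(-r*(np.sin(a)-np.sin(f[0]))/.03,2),round(r*(np.cos(f[0])-np.cos(a))/.03,2))
E
```

```text
0 25.8 -0.0 0.0
1 28.0 -0.16 0.08
2 30.1 -0.31 0.16
3 32.3 -0.46 0.26
4 34.4 -0.61 0.35
5 36.6 -0.75 0.45
6 38.8 -0.89 0.56
7 40.9 -1.02 0.67
8 43.1 -1.15 0.79
9 45.2 -1.28 0.91
10 47.4 -1.4 1.04
11 49.6 -1.52 1.17
12 51.7 -1.63 1.31
13 53.9 -1.73 1.45
14 56.0 -1.83 1.59
15 58.2 -1.93 1.74
16 60.4 -2.02 1.89
17 62.5 -2.1 2.04
18 64.7 -2.18 2.2
19 66.8 -2.25 2.36
20 69.0 -2.32 2.52
21 71.2 -2.38 2.68
22 73.3 -2.43 2.85
23 75.5 -2.48 3.02
24 77.6 -2.52 3.19
25 79.8 -2.55 3.36
26 82.0 -2.58 3.54
27 84.1 -2.6 3.71
28 86.3 -2.62 3.88
29 88.4 -2.62 4.06
30 90.6 -2.63 4.24
31 92.8 -2.62 4.41
32 94.9 -2.61 4.59
33 97.1 -2.59 4.76
34 99.2 -2.57 4.93
35 101.4 -2.53 5.11
36 103.6 -2.5 5.28
37 105.7 -2.45 5.45
38 107.9 -2.4 5.61
39 110.0 -2.34 5.78
```

Call:
carry_out:
  commands:
    - [0,0,0,-0.16,0.08,0,255]

```text
clock: 3.58
eef_pos: [0.5027, 0.1621, 0.1351]
orientation: [[0.001, 0.189, 0.982], [-0.005, 0.982, -0.189], [-1.0, -0.004, 0.002]]
contact_force: [6.4, -11.4, -10.2]
width: 0.109
```

That row had the lateral shift in the wrong column (2.4 mm along the bar, harmless). I'll correct it and continue with z.

Call:
carry_out:
  commands:
    - [0,0,0,-0.15,-0.08,0.16,255]
    - [0,0,0,-0.3,-0.08,0.26,255]
    - [0,0,0,-0.45,-0.08,0.35,255]
    - [0,0,0,-0.59,-0.08,0.45,255]
    - [0,0,0,-0.73,-0.08,0.56,255]
    - [0,0,0,-0.86,-0.08,0.67,255]
    - [0,0,0,-0.99,-0.08,0.79,255]
    - [0,0,0,-1.12,-0.08,0.91,255]
    - [0,0,0,-1.24,-0.08,1.04,255]
    - [0,0,0,-1.36,-0.08,1.17,255]
    - [0,0,0,-1.47,-0.08,1.31,255]
    - [0,0,0,-1.57,-0.08,1.45,255]

```text
clock: 4.58
eef_pos: [0.5382, 0.155, 0.1828]
orientation: [[-0.017, 0.192, 0.981], [0.003, 0.981, -0.192], [-1.0, -0.001, -0.017]]
contact_force: [-14.9, 5.0, 6.9]
width: 0.117
```

```bash
cat > st.py <<'E'
from h import *
s=env.state();R=s["orientation"];b=s["eef_pos"]-.019*R[:,0]
ex=np.array([np.cos(np.radians(-11)),np.sin(np.radians(-11))])
d=(np.array([.6255,.142])-b[:2])@ex
print(b.round(4),"d",d.round(4),"r",np.hypot(d,b[2]-.09).round(4),"lid",(np.degrees(np.arctan2(b[2]-.09,d))-21).round(1),s["width"],s["contact_force"],s["clock"])
E
python3 st.py
```

```text
[0.5385 0.155  0.2018] d 0.0878 r 0.1422 lid 30.8 0.11696439217554201 [-14.90466211   5.04789238   6.86460159] 4.5833
```

Call:
carry_out:
  commands:
    - [0,0,0,-0.05,0,0.12,255]
    - [0,0,0,-0.13,0,0.27,255]
    - [0,0,0,-0.22,0,0.42,255]
    - [0,0,0,-0.3,0,0.57,255]
    - [0,0,0,-0.38,0,0.73,255]
    - [0,0,0,-0.45,0,0.89,255]
    - [0,0,0,-0.52,0,1.05,255]
    - [0,0,0,-0.58,0,1.21,255]
    - [0,0,0,-0.63,0,1.38,255]
    - [0,0,0,-0.68,0,1.55,255]
    - [0,0,0,-0.72,0,1.72,255]
    - [0,0,0,-0.75,0,1.89,255]
    - [0,0,0,-0.78,0,2.07,255]
    - [0,0,0,-0.8,0,2.24,255]

```text
clock: 5.75
eef_pos: [0.6109, 0.1411, 0.2124]
orientation: [[-0.0, 0.191, 0.982], [0.001, 0.982, -0.191], [-1.0, 0.001, -0.001]]
contact_force: [-9.2, 0.4, 16.2]
width: 0.113
```

```bash
python3 st.py
```

```text
[0.6109 0.141  0.2314] d 0.0142 r 0.1421 lid 63.3 0.11341789733719722 [-9.15551779  0.39054684 16.167336  ] 5.75
```

Call:
carry_out:
  commands:
    - [0,0,0,-0.06,0,0.17,255]
    - [0,0,0,-0.07,0,0.35,255]
    - [0,0,0,-0.08,0,0.53,255]
    - [0,0,0,-0.07,0,0.7,255]
    - [0,0,0,-0.06,0,0.88,255]
    - [0,0,0,-0.04,0,1.05,255]
    - [0,0,0,-0.02,0,1.22,255]
    - [0,0,0,0.02,0,1.4,255]
    - [0,0,0,0.05,0,1.57,255]
    - [0,0,0,0.1,0,1.74,255]
    - [0,0,0,0.15,0,1.9,255]
    - [0,0,0,0.21,0,2.07,255]
    - [0,0,0,0.26,0,2.2,255]
    - [0,0,0,0.26,0,2.22,255]
    - [0,0,0,0.26,0,2.22,255]

```text
clock: 7.0
eef_pos: [0.6776, 0.1281, 0.2004]
orientation: [[0.003, 0.191, 0.982], [0.001, 0.982, -0.191], [-1.0, 0.001, 0.003]]
contact_force: [1.0, 2.3, 3.0]
width: 0.118
```

```bash
python3 st.py; python3 - <<'E'
from h import *
cv2.imwrite("pics/s3.png",np.hstack([cv2.resize(env.grab_frame("side")[80:230,250:390],None,fx=2.8,fy=2.8),cv2.resize(env.grab_frame("scene")[150:300,310:450],None,fx=2.8,fy=2.8)]))
E
```

```text
[0.6775 0.1281 0.2194] d -0.0537 r 0.1401 lid 91.5 0.1176984224487919 [0.95299564 2.32975561 2.95213973] 7.0
```

View pics/s3.png

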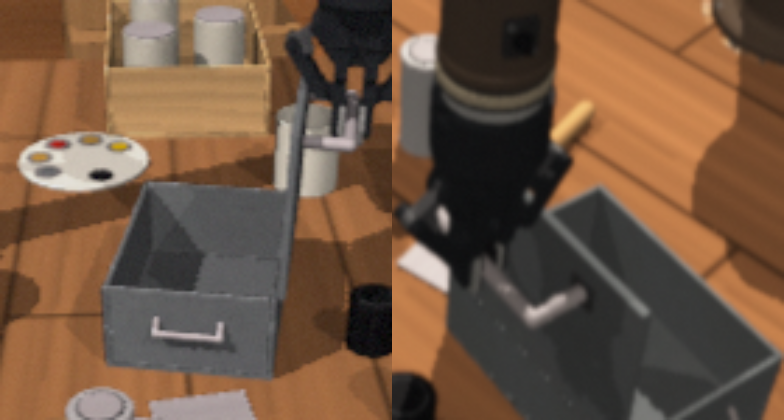

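The lid stands upright at about 91°, held by the bar. I'll open slightly and go straight up.

Call:
carry_out:
  commands:
    - [0,0,0,0,0,0,190]
    - [0,0,0,0,0,0,190]
    - [0,0,0,0,0,0,190]
    - [0,0,0,0,0,0,190]
    - [0,0,0,-0.2,0,0,190]
    - [0,0,0,-0.5,0,0,190]
    - [0,0,0,-1,0,0,190]
    - [0,0,0,-1.7,0,0,190]
    - [0,0,0,-2.5,0,0,190]
    - [0,0,0,-3.5,0,0,190]
    - [0,0,0,-4,0,0,100]
    - [0,0,0,-4,0,0,50]
    - [0,0,0,-4,0,0,40]

```text
clock: 8.18
eef_pos: [0.6763, 0.1279, 0.3216]
orientation: [[0.002, 0.191, 0.982], [0.0, 0.982, -0.191], [-1.0, 0.001, 0.002]]
contact_force: [-0.8, 0.1, -0.5]
width: 0.677
```

```bash
python3 - <<'E'
from h import *
print(env.state()["eef_pos"], rel((.6035,-.117,.2),-11))
E
```

```text
[0.67634532 0.1279211  0.3215651 ] [ 0.000e+00  2.000e-03 -1.000e-03  4.046e+00 -8.480e+00 -8.350e-01]
```

Call:
carry_out:
  commands:
    - [0,0,0,0,-1.3,-0.1,20]
    - [0,0,0,0,-2.6,-0.3,20]
    - [0,0,0,0,-3.9,-0.4,20]
    - [0,0,0,0,-5.2,-0.5,20]
    - [0,0,0,1,-6.4,-0.6,20]
    - [0,0,0,2,-7.4,-0.83,20]
    - [0,0,0,3,-8,-0.83,20]
    - [0,0,0,4,-8.48,-0.83,20]
    - [0,0,0,4,-8.48,-0.83,20]
    - [0,0,0,4,-8.48,-0.83,20]
    - [0,0,0,4,-8.48,-0.83,20]

```text
clock: 9.1
eef_pos: [0.6033, -0.1165, 0.1998]
orientation: [[-0.001, 0.191, 0.982], [0.001, 0.982, -0.191], [-1.0, 0.001, -0.001]]
contact_force: [1.0, 0.8, 0.4]
width: 0.92
```

```bash
python3 - <<'E'
from h import *
print(env.state()["eef_pos"], rel((.6035,-.117,.2),-11))
c=env.grab_frame("wrist");d=env.grab_frame("side")
cv2.imwrite("pics/w4.png",np.hstack([cv2.resize(c[150:400,190:470],None,fx=1.5,fy=1.5),cv2.resize(d[80:280,250:390],None,fx=1.875,fy=1.875)]))
E
```

```text
[ 0.60327367 -0.11649466  0.19979169] [-0.    -0.001 -0.001 -0.007 -0.015  0.011]
```

View pics/w4.png

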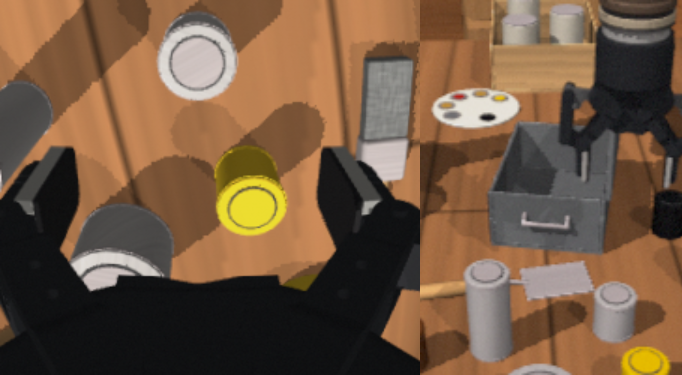

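The wrist view shows a small grey-topped tin at full-image (321,191) and the yellow one at (358,288). I'll check which one lies under the tool.

```bash
python3 - <<'E'
from h import *
np.set_printoptions(precision=4,suppress=True)
for n,p in dict(grey=(321.5,191.5),yellow=(190+252/1.5,150+207/1.5),wide=(190+118/1.5,150+285/1.5),brush=(190+385/1.5,150+170/1.5)).items(): print(n,plane(W(*p),.056))
print(tri([S(88,71),D(296,448),W(321.5,191.5)]))
E
```

```text
grey [ 0.605  -0.1187  0.056 ]
yellow [ 0.6237 -0.2321  0.056 ]
wide [ 0.507  -0.2882  0.056 ]
brush [ 0.7259 -0.2248  0.056 ]
(array([ 0.6038, -0.1174,  0.0544]), np.float64(0.0019917008117284244))
```

Call:
carry_out:
  commands:
    - [0,0,0,1,-0.03,0.02,25]
    - [0,0,0,2,-0.03,0.02,25]
    - [0,0,0,3,-0.03,0.02,25]
    - [0,0,0,4,-0.03,0.02,25]
    - [0,0,0,4.8,-0.03,0.02,25]
    - [0,0,0,5.4,-0.03,0.02,25]
    - [0,0,0,5.8,-0.03,0.02,25]
    - [0,0,0,5.98,-0.03,0.02,25]
    - [0,0,0,5.98,-0.03,0.02,25]
    - [0,0,0,5.98,-0.03,0.02,255]
    - [0,0,0,5.98,-0.03,0.02,255]
    - [0,0,0,5.98,-0.03,0.02,255]
    - [0,0,0,5.98,-0.03,0.02,255]
    - [0,0,0,5.98,-0.03,0.02,255]
    - [0,0,0,5.98,-0.03,0.02,255]
    - [0,0,0,5.98,-0.03,0.02,255]

```text
clock: 10.53
eef_pos: [0.6057, -0.1186, 0.0228]
orientation: [[0.004, 0.191, 0.982], [-0.001, 0.982, -0.191], [-1.0, -0.0, 0.004]]
contact_force: [-0.3, 0.7, 6.3]
width: 0.571
```

Call:
carry_out:
  commands:
    - [0,0,0,-0.3,0,0,255]
    - [0,0,0,-1,0,0,255]
    - [0,0,0,-2,0,0,255]
    - [0,0,0,-3,0,0,255]
    - [0,0,0,-4,0,0,255]
    - [0,0,0,-5,0,0,255]
    - [0,0,0,-5.5,0,0,255]
    - [0,0,0,-5.5,0,0,255]
    - [0,0,0,-5.5,0,0,255]

```text
clock: 11.28
eef_pos: [0.6038, -0.1182, 0.1864]
orientation: [[0.002, 0.191, 0.982], [-0.001, 0.982, -0.191], [-1.0, -0.0, 0.002]]
contact_force: [-0.4, 1.0, -2.5]
width: 0.568
```

```bash
python3 - <<'E'
from h import *
ex=np.array([.9816,-.1908]);c=np.array([.6255,.142])-.08*ex-.01*ex
print(env.state()["eef_pos"],env.state()["contact_force"],c, rel((*c,.19),-11),rel((*c,.0265),-11))
E
```

```text
[ 0.60379486 -0.1182265   0.18642858] [-0.42877105  1.02695195 -2.49295076] [0.537156 0.159172] [-0.000e+00  2.000e-03  0.000e+00 -1.280e-01  8.652e+00 -3.946e+00] [-0.000e+00  2.000e-03  0.000e+00  5.322e+00  8.653e+00 -3.955e+00]
```

Call:
carry_out:
  commands:
    - [0,0,0,0,0.3,-0.6,255]
    - [0,0,0,0,0.9,-1.4,255]
    - [0,0,0,0,1.6,-2.4,255]
    - [0,0,0,0,2.4,-3.2,255]
    - [0,0,0,0,3.4,-3.7,255]
    - [0,0,0,0,4.5,-3.95,255]
    - [0,0,0,0,5.6,-3.95,255]
    - [0,0,0,0,6.7,-3.95,255]
    - [0,0,0,0,7.6,-3.95,255]
    - [0,0,0,0,8.2,-3.95,255]
    - [0,0,0,0,8.5,-3.95,255]
    - [0,0,0,0,8.65,-3.95,255]
    - [0,0,0,0,8.65,-3.95,255]
    - [0,0,0,0,8.65,-3.95,255]

```text
clock: 12.45
eef_pos: [0.5359, 0.1583, 0.1844]
orientation: [[-0.002, 0.191, 0.982], [-0.001, 0.982, -0.191], [-1.0, -0.002, -0.002]]
contact_force: [-0.2, -0.3, -1.8]
width: 0.563
```

```bash
python3 - <<'E'
from h import *
print(env.state()["eef_pos"],rel((.5372,.1592,.0285),-11))
c=env.grab_frame("wrist");d=env.grab_frame("side")
cv2.imwrite("pics/w5.png",np.hstack([cv2.resize(c[100:350,190:470],None,fx=1.5,fy=1.5),cv2.resize(d[80:280,250:390],None,fx=1.875,fy=1.875)]))
E
```

```text
[0.53594476 0.15825921 0.18436996] [-0.000e+00 -2.000e-03  2.000e-03  5.196e+00  4.700e-02  4.600e-02]
```

View pics/w5.png

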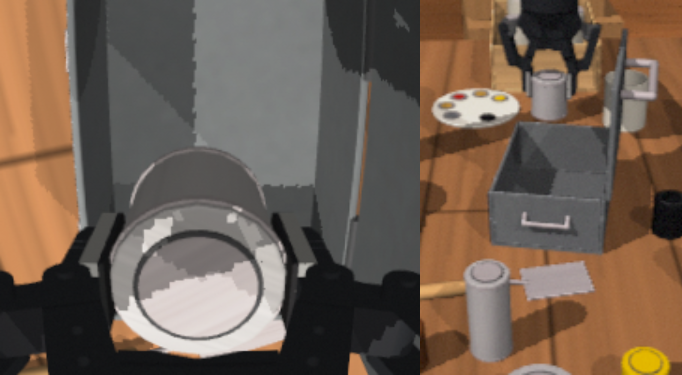

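The lid stands upright by itself. The tin is gripped over the open chest, between the rim walls at crop x=75 and 360. I'll descend, slowing at the end.

Call:
carry_out:
  commands:
    - [0,0,0,0.8,0.04,0.04,255]
    - [0,0,0,1.6,0.04,0.04,255]
    - [0,0,0,2.4,0.04,0.04,255]
    - [0,0,0,3.2,0.04,0.04,255]
    - [0,0,0,3.9,0.04,0.04,255]
    - [0,0,0,4.4,0.04,0.04,255]
    - [0,0,0,4.7,0.04,0.04,255]
    - [0,0,0,4.9,0.04,0.04,255]
    - [0,0,0,5.0,0.04,0.04,255]
    - [0,0,0,5.05,0.04,0.04,255]
    - [0,0,0,5.1,0.04,0.04,255]
    - [0,0,0,5.1,0.04,0.04,255]

```text
clock: 13.55
eef_pos: [0.539, 0.1603, 0.0333]
orientation: [[0.002, 0.191, 0.982], [0.0, 0.982, -0.191], [-1.0, 0.001, 0.001]]
contact_force: [0.1, -0.3, -1.9]
width: 0.567
```

Call:
carry_out:
  commands:
    - [0,0,0,0.03,0,0,255]
    - [0,0,0,0.05,0,0,255]
    - [0,0,0,0.05,0,0,255]

```text
clock: 13.8
eef_pos: [0.5384, 0.1603, 0.0313]
orientation: [[0.001, 0.191, 0.982], [0.0, 0.982, -0.191], [-1.0, 0.0, 0.001]]
contact_force: [0.3, -0.0, -1.5]
width: 0.564
```

Call:
carry_out:
  commands:
    - [0,0,0,0.03,0,0,255]
    - [0,0,0,0.06,0,0,255]
    - [0,0,0,0.08,0,0,255]
    - [0,0,0,0.08,0,0,255]

```text
clock: 14.13
eef_pos: [0.538, 0.1602, 0.0284]
orientation: [[-0.0, 0.191, 0.982], [-0.0, 0.982, -0.191], [-1.0, -0.0, -0.0]]
contact_force: [0.1, -0.1, -2.2]
width: 0.565
```

Call:
carry_out:
  commands:
    - [0,0,0,0.02,0,0,255]
    - [0,0,0,0.04,0,0,255]
    - [0,0,0,0.04,0,0,255]

```text
clock: 14.38
eef_pos: [0.5382, 0.1602, 0.0278]
orientation: [[-0.0, 0.191, 0.982], [-0.0, 0.982, -0.191], [-1.0, -0.0, -0.0]]
contact_force: [-2.2, -0.9, 3.3]
width: 0.568
```

The tin is on the floor: the force went from −2 to +3 N. I'll release and rise.

Call:
carry_out:
  commands:
    - [0,0,0,0,0,0,95]
    - [0,0,0,0,0,0,80]
    - [0,0,0,0,0,0,60]
    - [0,0,0,0,0,0,50]
    - [0,0,0,0,0,0,50]
    - [0,0,0,0,0,0,50]
    - [0,0,0,-0.3,0,0,50]
    - [0,0,0,-0.8,0,0,50]
    - [0,0,0,-1.6,0,0,50]
    - [0,0,0,-2.6,0,0,50]
    - [0,0,0,-3.8,0,0,50]
    - [0,0,0,-5,0,0,50]
    - [0,0,0,-6.2,0,0,50]
    - [0,0,0,-7.4,0,0,50]
    - [0,0,0,-8.6,0,0,100]
    - [0,0,0,-9.6,0,0,150]
    - [0,0,0,-9.8,0,0,180]
    - [0,0,0,-9.8,0,0,190]
    - [0,0,0,-9.8,0,0,190]

```text
clock: 15.97
eef_pos: [0.5371, 0.1601, 0.3203]
orientation: [[-0.002, 0.191, 0.982], [-0.0, 0.982, -0.191], [-1.0, -0.001, -0.002]]
contact_force: [-0.9, -0.5, -0.1]
width: 0.254
```

```bash
python3 - <<'E'
from h import *
print(env.state()["eef_pos"],rel((.6763,.1279,.3216),-11))
c=env.grab_frame("wrist");d=env.grab_frame("side")
cv2.imwrite("pics/w6.png",np.hstack([cv2.resize(c[80:330,190:470],None,fx=1.5,fy=1.5),cv2.resize(d[60:260,250:390],None,fx=1.875,fy=1.875)]))
E
```

```text
[0.53709873 0.16013731 0.32029174] [ 0.00e+00 -2.00e-03  1.00e-03 -5.50e-02 -1.70e-01  4.76e+00]
```

View pics/w6.png

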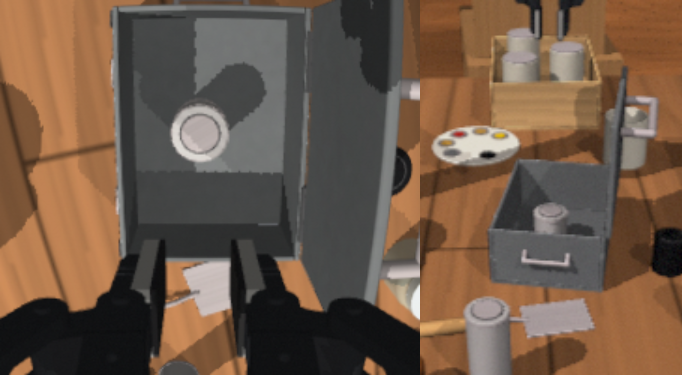

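The tin stands upright inside and the lid is upright and untouched. I'll regrasp the bar from above.

Call:
carry_out:
  commands:
    - [0,0,0,-0.1,0,0.8,170]
    - [0,0,0,-0.1,0,1.7,170]
    - [0,0,0,-0.1,-0.1,2.7,170]
    - [0,0,0,-0.1,-0.15,3.6,170]
    - [0,0,0,-0.1,-0.15,4.3,170]
    - [0,0,0,-0.1,-0.15,4.7,170]
    - [0,0,0,-0.1,-0.15,4.79,170]
    - [0,0,0,-0.1,-0.15,4.79,170]
    - [0,0,0,0.5,-0.15,4.79,170]
    - [0,0,0,1.3,-0.15,4.79,170]
    - [0,0,0,2.1,-0.15,4.79,170]
    - [0,0,0,2.9,-0.15,4.79,170]
    - [0,0,0,3.5,-0.15,4.79,170]
    - [0,0,0,3.85,-0.15,4.79,170]
    - [0,0,0,4.0,-0.15,4.79,170]
    - [0,0,0,4.0,-0.15,4.79,170]

```text
clock: 17.4
eef_pos: [0.6789, 0.1288, 0.2035]
orientation: [[0.003, 0.19, 0.982], [0.0, 0.982, -0.19], [-1.0, 0.001, 0.003]]
contact_force: [2.1, 0.4, 1.6]
width: 0.336
```

Call:
carry_out:
  commands:
    - [0,0,0,0,0,0,255]
    - [0,0,0,0,0,0,255]
    - [0,0,0,0,0,0,255]
    - [0,0,0,0,0,0,255]
    - [0,0,0,0,0,0,255]

```text
clock: 17.82
eef_pos: [0.6781, 0.1288, 0.2017]
orientation: [[-0.0, 0.191, 0.982], [0.001, 0.982, -0.191], [-1.0, 0.0, -0.001]]
contact_force: [-1.5, 0.8, 4.0]
width: 0.11
```

```bash
python3 st.py; python3 - <<'E'
import numpy as np
f=np.radians(np.linspace(112.3,21,44));r=.141
for i,a in enumerate(f): print(i,round(np.degrees(a),1),round(-r*(np.sin(a)-np.sin(f[0]))/.03,2),round(r*(np.cos(f[0])-np.cos(a))/.03,2))
E
```

```text
[0.6781 0.1288 0.2207] d -0.0541 r 0.1414 lid 91.5 0.11010832281314391 [-1.51580335  0.83738453  3.9868794 ] 17.8167
0 112.3 -0.0 0.0
1 110.2 -0.06 -0.16
2 108.1 -0.12 -0.33
3 105.9 -0.17 -0.49
4 103.8 -0.22 -0.66
5 101.7 -0.25 -0.83
6 99.6 -0.29 -1.0
7 97.4 -0.31 -1.18
8 95.3 -0.33 -1.35
9 93.2 -0.34 -1.52
10 91.1 -0.35 -1.7
11 88.9 -0.35 -1.87
12 86.8 -0.34 -2.04
13 84.7 -0.33 -2.22
14 82.6 -0.31 -2.39
15 80.5 -0.29 -2.56
16 78.3 -0.25 -2.73
17 76.2 -0.22 -2.9
18 74.1 -0.17 -3.07
19 72.0 -0.12 -3.24
20 69.8 -0.06 -3.4
21 67.7 -0.0 -3.57
22 65.6 0.07 -3.73
23 63.5 0.14 -3.88
24 61.3 0.22 -4.04
25 59.2 0.31 -4.19
26 57.1 0.4 -4.34
27 55.0 0.5 -4.48
28 52.8 0.6 -4.62
29 50.7 0.71 -4.76
30 48.6 0.82 -4.89
31 46.5 0.94 -5.02
32 44.4 1.06 -5.14
33 42.2 1.19 -5.26
34 40.1 1.32 -5.38
35 38.0 1.46 -5.49
36 35.9 1.6 -5.59
37 33.7 1.74 -5.69
38 31.6 1.88 -5.79
39 29.5 2.03 -5.87
40 27.4 2.19 -5.96
41 25.2 2.34 -6.03
42 23.1 2.5 -6.11
43 21.0 2.66 -6.17
```

Call:
carry_out:
  commands:
    - [0,0,0,-0.06,0,-0.16,255]
    - [0,0,0,-0.12,0,-0.33,255]
    - [0,0,0,-0.17,0,-0.49,255]
    - [0,0,0,-0.22,0,-0.66,255]
    - [0,0,0,-0.25,0,-0.83,255]
    - [0,0,0,-0.29,0,-1.0,255]
    - [0,0,0,-0.31,0,-1.18,255]
    - [0,0,0,-0.33,0,-1.35,255]
    - [0,0,0,-0.34,0,-1.52,255]
    - [0,0,0,-0.35,0,-1.7,255]
    - [0,0,0,-0.35,0,-1.87,255]
    - [0,0,0,-0.34,0,-2.04,255]
    - [0,0,0,-0.33,0,-2.22,255]
    - [0,0,0,-0.31,0,-2.39,255]

```text
clock: 18.98
eef_pos: [0.6103, 0.1419, 0.2138]
orientation: [[0.007, 0.191, 0.982], [-0.0, 0.982, -0.191], [-1.0, 0.001, 0.007]]
contact_force: [3.9, -1.2, 7.6]
width: 0.116
```

```bash
python3 st.py
```

```text
[0.6101 0.1419 0.2328] d 0.0151 r 0.1436 lid 63.0 0.11608783330339287 [ 3.86862313 -1.24548754  7.64432202] 18.9833
```

Forces are small. Rows 15–30 next, relative to the current commanded pose (-0.31, -2.39).

Call:
carry_out:
  commands:
    - [0,0,0,0.02,0,-0.17,255]
    - [0,0,0,0.06,0,-0.34,255]
    - [0,0,0,0.09,0,-0.51,255]
    - [0,0,0,0.14,0,-0.68,255]
    - [0,0,0,0.19,0,-0.85,255]
    - [0,0,0,0.25,0,-1.01,255]
    - [0,0,0,0.31,0,-1.18,255]
    - [0,0,0,0.38,0,-1.34,255]
    - [0,0,0,0.45,0,-1.49,255]
    - [0,0,0,0.53,0,-1.65,255]
    - [0,0,0,0.62,0,-1.8,255]
    - [0,0,0,0.71,0,-1.95,255]
    - [0,0,0,0.81,0,-2.09,255]
    - [0,0,0,0.91,0,-2.23,255]
    - [0,0,0,1.02,0,-2.37,255]
    - [0,0,0,1.13,0,-2.5,255]

```text
clock: 20.32
eef_pos: [0.534, 0.1566, 0.1762]
orientation: [[0.0, 0.191, 0.982], [0.0, 0.982, -0.191], [-1.0, 0.0, 0.0]]
contact_force: [3.8, 1.4, 2.4]
width: 0.11
```

```bash
python3 st.py
```

```text
[0.534  0.1566 0.1952] d 0.0926 r 0.1402 lid 27.7 0.11032383253146344 [3.81542877 1.36466254 2.44713602] 20.3167
```

Call:
carry_out:
  commands:
    - [0,0,0,0.12,0,-0.13,255]
    - [0,0,0,0.24,0,-0.25,255]
    - [0,0,0,0.37,0,-0.37,255]
    - [0,0,0,0.5,0,-0.49,255]
    - [0,0,0,0.64,0,-0.6,255]
    - [0,0,0,0.78,0,-0.7,255]
    - [0,0,0,0.92,0,-0.8,255]
    - [0,0,0,1.06,0,-0.9,255]
    - [0,0,0,1.21,0,-0.98,255]
    - [0,0,0,1.3,0,-1.03,255]
    - [0,0,0,1.37,0,-1.07,255]
    - [0,0,0,1.37,0,-1.07,255]

```text
clock: 21.32
eef_pos: [0.5025, 0.1626, 0.1351]
orientation: [[-0.001, 0.191, 0.982], [0.0, 0.982, -0.191], [-1.0, 0.0, -0.001]]
contact_force: [4.8, 2.0, 0.1]
width: 0.118
```

```bash
python3 st.py
```

```text
[0.5025 0.1626 0.1541] d 0.1247 r 0.1402 lid 6.2 0.11776928558771466 [4.80701626 1.97886778 0.09231958] 21.3167
```

Call:
carry_out:
  commands:
    - [0,0,0,0.07,0,-0.03,255]
    - [0,0,0,0.14,0,-0.06,255]
    - [0,0,0,0.21,0,-0.1,255]
    - [0,0,0,0.28,0,-0.13,255]
    - [0,0,0,0.34,0,-0.15,255]
    - [0,0,0,0.38,0,-0.17,255]
    - [0,0,0,0.38,0,-0.17,255]

```text
clock: 21.9
eef_pos: [0.4979, 0.1634, 0.1239]
orientation: [[0.0, 0.191, 0.982], [0.0, 0.982, -0.191], [-1.0, 0.0, 0.0]]
contact_force: [5.1, 2.4, -0.4]
width: 0.109
```

```bash
python3 st.py
```

```text
[0.4979 0.1634 0.1429] d 0.1294 r 0.1398 lid 1.2 0.109355961515943 [ 5.08353142  2.3666791  -0.35630797] 21.9
```

Call:
carry_out:
  commands:
    - [0,0,0,0.04,0,-0.02,255]
    - [0,0,0,0.08,0,-0.03,255]
    - [0,0,0,0.12,0,-0.04,255]
    - [0,0,0,0.12,0,-0.04,255]

```text
clock: 22.23
eef_pos: [0.4979, 0.1635, 0.1236]
orientation: [[0.001, 0.191, 0.982], [-0.001, 0.982, -0.191], [-1.0, -0.0, 0.002]]
contact_force: [-0.9, -0.1, 16.9]
width: 0.118
```

Call:
carry_out:
  commands:
    - [0,0,0,0.04,0,0,255]
    - [0,0,0,0.08,0,0,255]
    - [0,0,0,0.08,0,0,255]

```text
clock: 22.48
eef_pos: [0.4979, 0.1635, 0.1234]
orientation: [[0.001, 0.191, 0.982], [-0.001, 0.982, -0.191], [-1.0, -0.001, 0.001]]
contact_force: [-4.8, -2.3, 28.6]
width: 0.115
```

The lid meets a hard stop with 17–29 N of upward reaction, so it is shut. I'll release, retreat and check.

Call:
carry_out:
  commands:
    - [0,0,0,0,0,0,150]
    - [0,0,0,0,0,0,150]
    - [0,0,0,0,0,0,150]
    - [0,0,0,0,0,0,150]
    - [0,0,0,0,0,0,150]
    - [0,0,0,-0.4,0,0,150]
    - [0,0,0,-1,0,0,150]
    - [0,0,0,-1.8,0,0,150]
    - [0,0,0,-2.8,0,0,150]
    - [0,0,0,-3.8,0,0,150]
    - [0,0,0,-4.8,0,0,150]
    - [0,0,0,-5.5,-1,-1,150]
    - [0,0,0,-5.5,-2,-2,150]
    - [0,0,0,-5.5,-3,-3,150]
    - [0,0,0,-5.5,-4,-4,150]
    - [0,0,0,-5.5,-5,-4,150]
    - [0,0,0,-5.5,-5,-4,150]

```text
clock: 23.9
eef_pos: [0.3472, 0.0355, 0.2834]
orientation: [[-0.001, 0.195, 0.981], [-0.003, 0.981, -0.195], [-1.0, -0.004, -0.0]]
contact_force: [0.4, -0.3, -0.3]
width: 0.412
```

```bash
python3 - <<'E'
from h import *
s=env.state();print(s["eef_pos"],s["contact_force"])
a=env.grab_frame("scene");d=env.grab_frame("side");cv2.imwrite("pics/scene7.png",a)
cv2.imwrite("pics/f7.png",np.hstack([cv2.resize(a[200:335,325:460],(390,390),interpolation=cv2.INTER_CUBIC),cv2.resize(d[125:230,275:380],(390,390),interpolation=cv2.INTER_CUBIC)]))
E
```

```text
[0.34724885 0.0354848  0.28341512] [ 0.37226103 -0.32706294 -0.26339015]
```

View pics/f7.png

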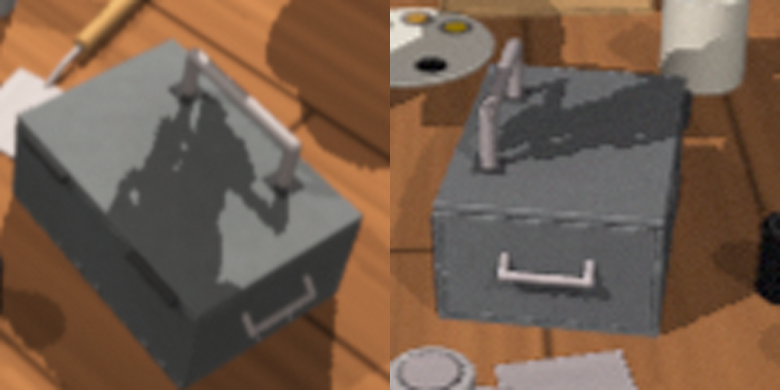

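The lid's lower edge lies parallel on the rim at side-crop y≈210, and the wedge gap is gone. Nothing is being touched.

```bash
python3 -c "
from station import env
print(env.sign_off())"
```

```text
the job is handed in; nothing more can be done
None
```

The smallest metal tin is standing in the grey chest with the lid shut, and I handed the job in at about 24 s. I raised the lid by its bar to about 91° and let go, and it stayed upright by itself. I then set the tin on the chest floor and lowered the lid while still holding the bar.

**Last checks:**
- **Tin:** the picture taken before lowering the lid showed it upright inside the chest. I felt it touch the floor gently, at about 3 N.
- **Lid:** it came to a hard stop when lowered, with about 29 N of reaction. The final side view shows the lid lying on the rim, with the starting gap gone.
- **Robot:** it is clear of everything, with under 1 N on the tool.

**What disagreed:**
- **Wrong column:** one row early in the lift moved the tool 2.4 mm along the bar instead of forward. I corrected it in the next call and saw no effect.
- **Arc radius:** while swinging the lid, the bar's measured distance from the hinge was up to 4 mm over the stated value. The bar probably slipped slightly in the pads, with side forces of up to about 19 N.

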